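Fit the last leg of a coffee-corner riser shelf and lock its cam

ROBOT

A 6-joint arm with a two-finger parallel gripper is mounted at the origin on the work surface. World frame = base frame: x ahead of the robot, y to its left, z up, the work surface at z = 0. Lengths are in mm, angles in degrees, forces in N, time in s.
With the tool pointing down it reaches from about 300 to 850 mm from the base axis. Payload 4.2 kg.
Tool frame: the origin (TCP) lies midway between the tips of the shut fingers; the grasp point (between the pads) lies 19 mm behind it (env.grasp_offset is the distance from the TCP to the grasp point, in mm); z points along the fingers, y is the line along which they close (so a half turn about z gives the same grasp; the last joint's range is limited). The gripper opens to 91 mm and grips with 3 to 60 N. Pads are 32 mm wide; open, the fingers measure 118 mm over their backs; the gripper's body (76 mm by 178 mm) begins 60 mm behind the grasp point.
Start: joints at [-65.145, 18.312, 89.639, -0, 72.044, -1.146], TCP at [252.078, -516.821, 182.576] pointing down, gripper open.
Joint ranges: [-177.97, 177.97], [-48.28, 115.42], [12.27, 149.76], [-77.06, 257.06], [2.81, 150.46], [-146.56, 146.56]. Speed limits (degrees/s): [147.25, 147.25, 180, 180, 180, 180].

INTERFACE

Orientations are given as [roll, pitch, yaw] about the fixed x, y, z axes, in that order (R = Rz(yaw) Ry(pitch) Rx(roll)).
In Python, from workcell import env, optics gives the robot as it stands. The module is installed in compiled form; this text tells all that it offers.
- The arm moves only by the tool send_rows, never from a script. Its argument "targets" is a list that holds one entry, the list of rows, each a list of 7 numbers: the turn, a rotation vector about the world's x, y, z scaled (see below), then the shift along the world's x, y, z scaled (see below), then the closure, from -1 (fully open) to 1 (shut). In form: [[[rx, ry, rz, x, y, z, gripper], ...]]. A call has 1 to 12 rows; each row shifts and turns the commanded pose from where the row before left it; what a row does not reach is not made up. The controller multiplies each number of a shift by 0.2 m and each number of a turn by pi/2 rad. A row lasts 1/10 s, in which the tool goes at most 50 mm and 8.59 degrees, less where a joint would pass 70% of its speed; a pose out of reach is approached as far as the arm can. A call with a number of a shift or a turn outside -1 to 1 is refused whole. A call with a gripper value outside its range is refused whole. The fingers move at their own pace and stop on an object; "grip_force" is the grip in N (left out, the last holds). Time passes only in rows, so rows that do not move let the fingers close. It gives the time, the measured TCP pose, the force, the opening and the grip force at its end, in the units of the state.
- env.state(): the state, without advancing time (a new reading comes with each control period).
- optics.grab_frame(name): name is "scene" or "top" or "wrist"; returns (picture, depth): 480x640x3 uint8, red, green, blue; 480x640 float32, mm along the optical axis (not along the pixel's ray), 0 where there is no reading.
- optics.camera_info(name): a dict with "camera_matrix" (3x3 intrinsics, pixels), "k1" (the pictures are not rectified: a ray, as slopes to the right and down, at radius r is drawn at 1 + k1 r^2 times it, then the intrinsics apply), "R" (3x3) and "t" (3): a world point X has camera coordinates R X + t; the wrist camera has in their place "mount" (4x4, takes a point from camera to tool coordinates, whose origin is the TCP and whose axes are the flange's). Camera axes: x right, y down, z forward; pixel columns grow to the right and rows downward; lengths in mm; the calibration is good to about 2 mm. A picture is of the moment at which its call begins: read the wrist's pose just before it. camera_info takes no time and is no camera call.
- env.job_done(): hands the job in; it is judged then, once.
Trained networks look in the newest picture that a camera, given by its name, has taken for a name from the list of things; names that differ only in an ending like _2 or _b are one class to them, and where a whole thing is asked for, a point or a joint stands for the part that bears it (a point fixed in the world has none). Each returns a list of dicts, best first, with "conf" (0 to 1); they miss things now and then, are a little off and sometimes report something else, mostly with a low value. They report only what shows in the picture. A call takes as long as a camera call.
- optics.silhouettes(camera, name): "mask" (480x640 bool, what is visible of it) and "at" ([column, row] in pixels, amid what is visible of it).
- optics.place_of(camera, name): "at" ([column, row] in pixels: a listed point, or the origin of a listed thing).
The state is a dict: "time_s": time; "qpos": joint angles; "qvel": joint speeds; "effort": joint torques, N m; "ee_pos": TCP position; "ee_rot": TCP orientation; "force": force on the tool from outside, world axes, zero at the start; "torque": the same for the moment, N m; "gripper_width": finger opening in mm; "gripper_force": force on a finger pad.
Only numpy, scipy, OpenCV 4.12 (cv2) and the standard library are available. Lean on these libraries where they do the work, as an engineer would, in place of code of your own. Each camera call takes 0.05 s, during which the arm holds its last target. There are 200 camera calls.

TASK

The little white riser shelf for the coffee corner lies upside down on the worktop with one leg still standing off the board's end on its dowels. Press that leg in until its bolt bottoms in the cam, then turn the cam's thumb bar clockwise, about half a turn, until the hook has drawn the leg up against the board and the cam has gone firmly tight. Press and tighten by feel without forcing it, let go, and leave the other things where they lie.

Things in the scene. Friction and masses are not known exactly. Their poses are not given: they have to be found in the camera images.
- shelf: Upturned white riser shelf, fixed: a board 160 (x) by 280 (y) by 22 thick on the worktop. Origin: on the worktop, on the axis of the open cam; z up; +y runs from the loose leg along the board, so the leg is pressed home along +y. Board: x -80 to 80, y -50 to 230. The fitted leg (18 thick, 70 tall) is at y 230 to 248; its cam, at y = 180, is locked already: leave it.
- leg: Loose leg: white panel 160 (x) by 18 (y) by 70 tall, upright at the board's -y end, held by two tight dowels and a ball-headed bolt (11 above the worktop) so that it only slides along the shelf's y. Axes as the shelf's. Origin: on the worktop under the panel's middle; inner face y = 9, outer face y = -9. It resists sliding with about 8 N and stays where it is left.
- leg_gap (a joint): Gap in m between the loose leg and the board's end: 0.010 to 0.017 at the start, 0 when drawn up. With the cam's mouth open it can be pressed in only until the bolt head bottoms on the cam's core, at a gap of 0.002 to 0.0055 (bolts are screwed in more or less, which cannot be seen); 8 to 20 N on top of the sliding resistance is plenty there. The cam must draw in the rest.
- cam: Open cam: cast disc 36 across sunk level with the board's upper face (height 22), turning about the vertical through its origin (on the worktop). On it stands a grey thumb bar 28 long (its y) by 9 wide (its x), centred, its top 38 above the worktop. A low pointer, 5 wide and 27.5 above the worktop at most, runs from the bar's -y end to 22 from the axis and marks the hook's mouth.
- cam_wing (a point): Point on the cam's axis halfway up the thumb bar, 30 above the worktop; axes of the cam (bar along y, pointer to -y). Moment needed to turn it: a steady 0.2 N m while it draws in (0.1 to 0.15 is left on a wrist that stops and holds). Once the leg meets the board it climbs by about 0.45 N m per rad: 0.15 to 0.2 above the steady value is properly tight, 0.3 above it ruins the fitting.
- cam_turn (a joint): Turn of the cam in rad, growing clockwise seen from above; 0 when the pointer points square at the loose leg; -0.3 to 0.3 at the start, which all let the bolt in. After bottoming, the hook catches the head at about 0.9 and draws it; the leg meets the board somewhere from 1.9 to 3.1, depending on the bolt, and 0.3 to 0.45 further on the cam is tight. It stays where it is left.
- screwdriver: screwdriver with a red handle, 160 long, lying loose on the upturned board beyond the middle; leave it
- tray: clear plastic fittings tray 110 x 150 x 28 with spare cams and dowels, right of the shelf; leave it
- pliers: combination pliers, about 165 long, lying beyond the loose leg; leave them
- mallet: rubber mallet, 240 long, lying along the far side of the shelf; leave it
- mug: white coffee mug, 80 across, 95 tall, left of the shelf; leave it
- jar: glass coffee jar, 90 across, 150 tall, left of the shelf; leave it
- tape_measure: yellow tape measure 70 x 40 x 65, at the right rear; leave it

How it is judged:
By the outcome, as a careful person would: the job done as asked, in the order asked, and still so for the second after the job is handed in, with the robot touching nothing.
It also fails if it takes over 72 s, if anything falls off the work surface, if the arm or the gripper's body presses on something with over 40 N, if the wrist force passes 120 N, or if a joint passes its speed limit or range.

## Working session

There is one attempt and no reset: what is moved stays moved. The work goes in short steps, Python scripts to look and compute and a tool call to move; the robot and the scene stay as the last step left them, time stands still between calls to the robot, and variables do not carry over. Pictures are saved under pics/ and viewed, at most 10 in all, crops included, and the job is handed in when it is done.

Besides the shell and the picture viewer there is one more tool, called after "Emit:" in YAML: its name, and indented under it one key for each argument. send_rows: Moves the arm, as the interface text tells. Its arguments: {"type":"object","properties":{"targets":{"type":"array"},"grip_force":{"type":"number"}},"required":["targets"]}

```bash
mkdir -p pics
cat > h.py <<'E'
import numpy as np, cv2
from scipy.spatial.transform import Rotation as Ro
from workcell import env, optics
def cam(name, st=None):
    c=optics.camera_info(name); K=np.array(c["camera_matrix"]); k1=c["k1"]
    if "mount" in c:
        st=st or env.state(); M=np.array(c["mount"]); Rt=Ro.from_euler('xyz',st["ee_rot"],degrees=True).as_matrix()
        Rc=Rt@M[:3,:3]; o=Rt@M[:3,3]+np.array(st["ee_pos"])
    else:
        R=np.array(c["R"]); Rc=R.T; o=-R.T@np.array(c["t"])
    return K,k1,Rc,o
def ray(C,px):
    K,k1,Rc,o=C
    d=np.array([(px[0]-K[0,2])/K[0,0],(px[1]-K[1,2])/K[1,1]]); s=d.copy()
    for _ in range(20): s=d/(1+k1*(s@s))
    return o,Rc@np.array([s[0],s[1],1.])
def atz(C,px,z):
    o,d=ray(C,px); return o+d*(z-o[2])/d[2]
def tri(a,b):
    (o1,d1),(o2,d2)=a,b
    A=np.stack([d1,-d2],1); t=np.linalg.lstsq(A,o2-o1,rcond=None)[0]
    p,q=o1+t[0]*d1,o2+t[1]*d2; return (p+q)/2,np.linalg.norm(p-q)
def save(im,n): cv2.imwrite(f"pics/{n}.png",im[:,:,::-1])
E
python3 - <<'E'
from h import *
np.set_printoptions(precision=1,suppress=True)
s=env.state(); print(s)
ims=[]
R={}
for c in ["scene","top"]:
    im,d=optics.grab_frame(c); save(im,c+"0"); C=cam(c); print(c,C[3])
    for n in ["cam_wing","cam","leg","shelf"]:
        r=optics.place_of(c,n); print(c,n,[(x["at"],x["conf"]) for x in r[:3]])
        if r: R[c,n]=ray(C,r[0]["at"]); 
for n in ["cam_wing","cam","leg","shelf"]:
    if ("scene",n) in R and ("top",n) in R: print(n,tri(R["scene",n],R["top",n]))
E
```

```text
{'time_s': 0.0, 'qpos': array([-65.1,  18.4,  89.7,   0. ,  72. ,  -1.1]), 'qvel': array([-0. ,  0. ,  0. ,  0. , -0.1, -0. ]), 'effort': array([ -0. , -41.2, -23.2,   0.1,   0. ,  -0. ]), 'ee_pos': array([ 251.8, -516.3,  181.7]), 'ee_rot': array([-179.9,   -0. ,   26. ]), 'force': array([-0.1, -0.2,  0.2]), 'torque': array([-0. ,  0. , -0.1]), 'gripper_force': 0.0, 'gripper_width': 91.29081705583738}
scene [1054.1  698.2  909.2]
scene cam_wing [([338.0, 203.7], 0.41)]
scene cam [([335.1, 210.6], 0.61)]
scene leg [([312.9, 200.1], 0.75)]
scene shelf [([333.8, 207.8], 0.95)]
top [ 481.3    6.1 1668.5]
top cam_wing [([345.1, 276.5], 0.65)]
top cam [([345.5, 277.5], 0.52)]
top leg [([366.1, 268.4], 0.6), ([465.7, 238.5], 0.35)]
top shelf [([345.9, 278.9], 0.75), ([464.6, 236.2], 0.51), ([343.3, 275.9], 0.27)]
cam_wing (array([ 507.8, -101.1,   28.9]), np.float64(3.509344215086738))
cam (array([ 508.2, -106.4,    0.7]), np.float64(3.885180135726307))
leg (array([ 536. , -168.7,    3.3]), np.float64(5.23058272245226))
shelf (array([ 506.6, -109.1,    7.2]), np.float64(10.474665647531257))
```

View pics/top0.png

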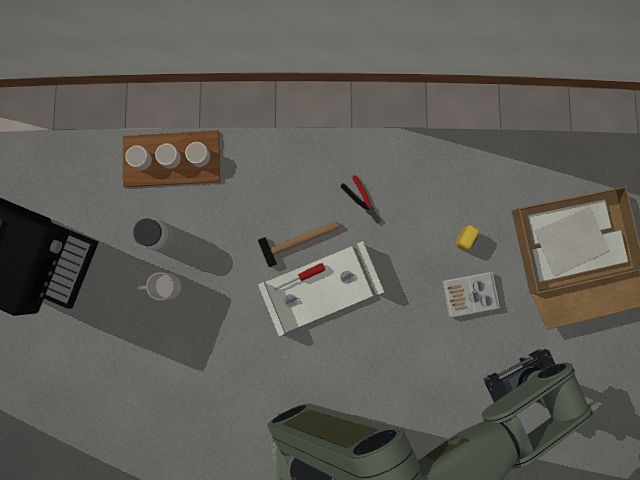

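View pics/scene0.png

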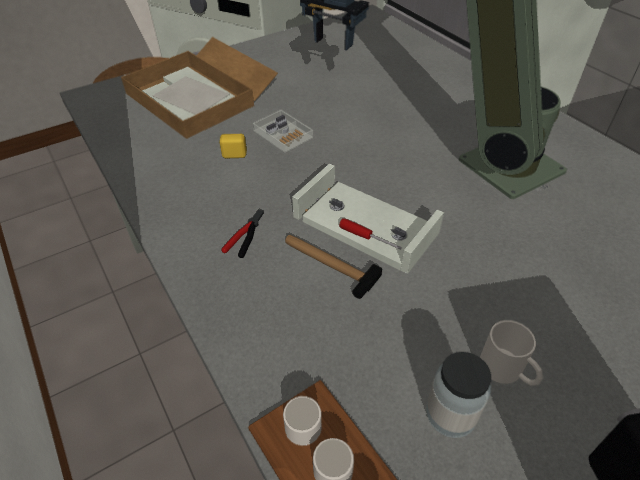

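Emit:
send_rows:
  targets:
    - [[0,0,0.094,0.11,0.19,0.05,-1],[0,0,0.094,0.11,0.19,0.05,-1],[0,0,0.094,0.11,0.19,0.05,-1],[0,0,0.094,0.11,0.19,0.05,-1],[0,0,0.094,0.11,0.19,0.05,-1],[0,0,0.094,0.11,0.19,0.05,-1],[0,0,0.094,0.11,0.19,0.05,1],[0,0,0.094,0.11,0.19,0.05,1],[0,0,0.094,0.11,0.19,0.05,1],[0,0,0.094,0.11,0.19,0.05,1],[0,0,0,0,0,0,1],[0,0,0,0,0,0,1]]

```text
time_s: 1.7
ee_pos: [472.2, -136.4, 282.6]
ee_rot: [-180.0, 0.0, 110.7]
force: [-0.1, -0.8, -0.0]
gripper_width: 46.1
gripper_force: 0.0
```

Run:
```python
from h import *
np.set_printoptions(precision=2,suppress=True)
s=env.state(); print(s["ee_pos"],s["ee_rot"],s["qpos"],s["gripper_width"])
print(np.array(optics.camera_info("wrist")["mount"]))
im,d=optics.grab_frame("wrist"); save(im,"w1"); C=cam("wrist",s); np.savez("w1",im=im,d=d)
for n,z in [("cam_wing",30),("cam",0),("leg",0),("shelf",0)]:
    r=optics.place_of("wrist",n); print(n,[(x["at"],x["conf"],atz(C,x["at"],z)) for x in r[:3]])
```

```text
[ 472.19 -136.37  282.58] [-179.98    0.04  110.66] [-17.42   7.84  89.32  -0.04  82.84 -38.08] 46.140445028687125
[[  -0.     -0.96   -0.28   80.68]
 [   1.     -0.      0.      0.69]
 [  -0.     -0.28    0.96 -201.1 ]
 [   0.      0.      0.      1.  ]]
cam_wing [([348.4, 185.5], 0.71, array([ 506.42, -106.46,   30.  ]))]
cam [([344.5, 179.1], 0.93, array([ 502.61, -103.53,    0.  ]))]
leg [([348.9, 234.0], 0.88, array([ 535.98, -170.49,    0.  ]))]
shelf [([346.8, 184.4], 0.76, array([ 508.02, -108.9 ,    0.  ])), ([392.3, 74.1], 0.28, array([509.7 ,  37.36,   0.  ]))]
```

View pics/w1.png

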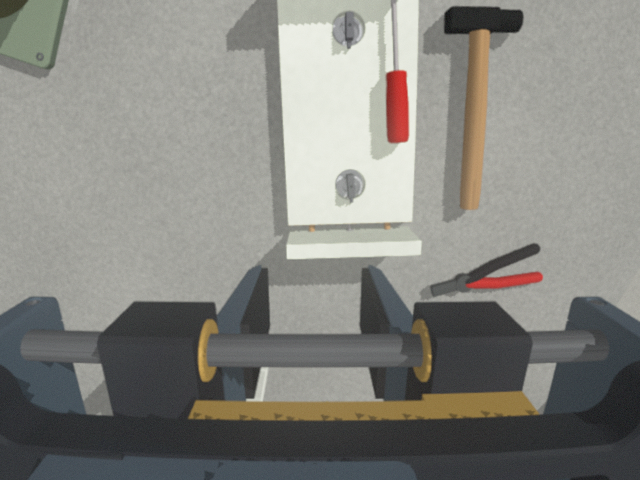

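```bash
cat >> h.py <<'E'
def cloud(C,d):
    K,k1,Rc,o=C
    v,u=np.mgrid[:480,:640].astype(np.float32)
    p=cv2.undistortPoints(np.stack([u.ravel(),v.ravel()],1)[:,None],K,np.array([k1,0,0,0.]))[:,0]
    return (o+(np.c_[p,np.ones(len(p))]*d.reshape(-1,1))@Rc.T).reshape(480,640,3)
E
python3 - <<'E'
from h import *
np.set_printoptions(precision=2,suppress=True)
f=np.load("w1.npz"); im,d=f["im"],f["d"]; C=cam("wrist"); P=cloud(C,d)
v,u=np.mgrid[:480,:640]
roi=(u>270)&(u<430)&(v<265)&(d>0)
bt=roi&(abs(P[...,2]-22)<6)&(v<228)&(v>40); lt=roi&(P[...,2]>62)&(P[...,2]<78)&(v>225)
for n,m in (("board",bt),("leg",lt)):
    q=P[m]; r=cv2.minAreaRect(q[:,:2].astype(np.float32)); print(n,m.sum(),np.median(q[:,2]),r); print(cv2.boxPoints(r))
b=roi&(P[...,2]>31)&(v>165)&(v<210); print("bar",b.sum(),P[b].mean(0),P[b][:,2].max(),cv2.minAreaRect(P[b][:,:2].astype(np.float32)))
cv2.imwrite("pics/w1c.png",cv2.resize(im[150:270,270:430],None,fx=5,fy=5,interpolation=cv2.INTER_CUBIC)[:,:,::-1])
E
```

```text
board 21659 20.698208026500083 ((485.52606201171875, -52.19071960449219), (160.9747772216797, 219.9833221435547), 22.32240104675293)
[[ 369.29   18.99]
 [ 452.85 -184.51]
 [ 601.76 -123.37]
 [ 518.21   80.13]]
leg 2128 68.50672538231467 ((534.19580078125, -172.38470458984375), (159.49903869628906, 18.9884090423584), 22.209264755249023)
[[ 456.77 -193.74]
 [ 463.95 -211.32]
 [ 611.62 -151.03]
 [ 604.44 -133.45]]
bar 182 [ 507.52 -106.4    36.33] 38.77971740817202 ((507.7366027832031, -106.60336303710938), (9.17110538482666, 27.90408706665039), 26.003944396972656)
```

View pics/w1c.png

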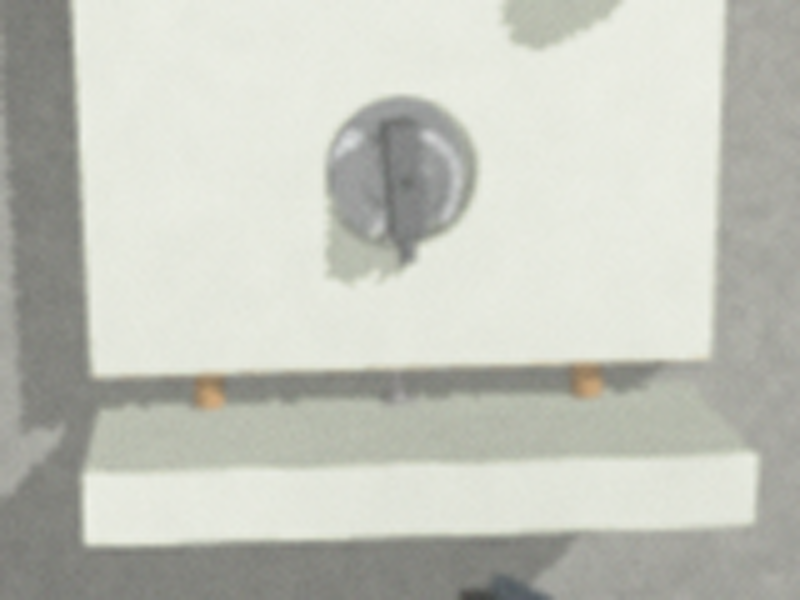

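Emit:
send_rows:
  targets:
    - [[0,0,0.018,0.133,-0.132,0,1],[0,0,0,0.133,-0.132,0,1],[0,0,0,0.133,-0.132,-0.1,1],[0,0,0,0,0,-0.2,1],[0,0,0,0,0,-0.22,1],[0,0,0,0,0,-0.22,1],[0,0,0,0,0,-0.22,1],[0,0,0,0,0,-0.2,1],[0,0,0,0,0,-0.1,1],[0,0,0,0,0,-0.05,1],[0,0,0,0,0,0,1],[0,0,0,0,0,0,1]]

```text
time_s: 3.15
ee_pos: [552.7, -216.9, 21.7]
ee_rot: [179.9, 0.1, 112.2]
force: [-0.7, -0.3, -0.1]
gripper_width: 0.3
gripper_force: 0.0
```

Emit:
send_rows:
  targets:
    - [[0,0,0,-0.0095,0.0231,0,1],[0,0,0,-0.0095,0.0231,0,1],[0,0,0,-0.0095,0.0231,0,1],[0,0,0,-0.0038,0.0092,0,1],[0,0,0,-0.0038,0.0092,0,1],[0,0,0,-0.0038,0.0092,0,1],[0,0,0,0,0,0,1]]

```text
time_s: 3.85
ee_pos: [543.8, -196.4, 20.6]
ee_rot: [180.0, -0.0, 112.2]
force: [-0.2, 0.4, 0.4]
gripper_width: 0.1
gripper_force: 0.0
```

Emit:
send_rows:
  targets:
    - [[0,0,0,-0.0019,0.00463,0,1],[0,0,0,-0.0019,0.00463,0,1],[0,0,0,-0.0019,0.00463,0,1],[0,0,0,-0.0019,0.00463,0,1]]

```text
time_s: 4.25
ee_pos: [543.6, -195.5, 20.7]
ee_rot: [179.9, 0.3, 112.3]
force: [1.2, -7.5, -3.9]
gripper_width: 0.3
gripper_force: 4.1
```

Emit:
send_rows:
  targets:
    - [[0,0,0,-0.0019,0.00463,0,1],[0,0,0,-0.0019,0.00463,0,1],[0,0,0,-0.0019,0.00463,0,1]]

```text
time_s: 4.55
ee_pos: [542.5, -192.8, 20.7]
ee_rot: [179.9, 0.3, 112.3]
force: [3.1, -8.9, -2.9]
gripper_width: 0.3
gripper_force: 4.0
```

Emit:
send_rows:
  targets:
    - [[0,0,0,-0.0019,0.00463,0,1],[0,0,0,-0.0019,0.00463,0,1],[0,0,0,-0.0019,0.00463,0,1]]

```text
time_s: 4.85
ee_pos: [541.4, -190.1, 20.7]
ee_rot: [179.9, 0.3, 112.3]
force: [1.9, -8.6, -3.7]
gripper_width: 0.4
gripper_force: 4.0
```

Emit:
send_rows:
  targets:
    - [[0,0,0,-0.0019,0.00463,0,1],[0,0,0,-0.0019,0.00463,0,1]]

```text
time_s: 5.05
ee_pos: [541.0, -189.0, 20.7]
ee_rot: [179.9, 0.4, 112.3]
force: [1.2, -11.1, -4.6]
gripper_width: 0.1
gripper_force: 6.0
```

Emit:
send_rows:
  targets:
    - [[0,0,0,-0.0019,0.00463,0,1]]

```text
time_s: 5.15
ee_pos: [541.0, -189.0, 20.8]
ee_rot: [179.9, 0.5, 112.4]
force: [3.0, -14.3, -6.1]
gripper_width: 0.5
gripper_force: 7.3
```

Emit:
send_rows:
  targets:
    - [[0,0,0,-0.0019,0.00463,0,1],[0,0,0,-0.0019,0.00463,0,1]]

```text
time_s: 5.35
ee_pos: [541.0, -188.9, 20.9]
ee_rot: [179.9, 0.7, 112.4]
force: [3.3, -18.8, -8.2]
gripper_width: 0.6
gripper_force: 9.7
```

Emit:
send_rows:
  targets:
    - [[0,0,0,0,0,0,1]]

```text
time_s: 5.45
ee_pos: [541.0, -189.0, 20.9]
ee_rot: [179.9, 0.7, 112.4]
force: [3.2, -18.6, -7.9]
gripper_width: 0.7
gripper_force: 8.9
```

Emit:
send_rows:
  targets:
    - [[0,0,0,-0.0019,0.00463,0,1],[0,0,0,0,0,0,1],[0,0,0,0.0095,-0.023,0,1],[0,0,0,0.0285,-0.07,0,1],[0,0,0,0.019,-0.046,0,1],[0,0,0,0,0,0.2,1],[0,0,0,0,0,0.22,1],[0,0,0,0,0,0.2,0.4],[0,0,0,0,0,0.1,0.4],[0,0,0,0,0,0,0.4],[0,0,0,0,0,0,0.4]]

```text
time_s: 6.55
ee_pos: [548.9, -209.5, 164.0]
ee_rot: [-180.0, -0.0, 112.2]
force: [-0.3, 0.4, -0.9]
gripper_width: 26.6
gripper_force: 0.0
```

```bash
cat > look.py <<'E'
from h import *
import sys
np.set_printoptions(precision=2,suppress=True)
n=sys.argv[1]
s=env.state(); print(s["ee_pos"],s["ee_rot"],s["qpos"],s["gripper_width"],s["torque"])
im,d=optics.grab_frame("wrist"); save(im,n); C=cam("wrist",s); P=cloud(C,d)
r=optics.place_of("wrist","cam_wing"); print([(x["at"],x["conf"],atz(C,x["at"],30)) for x in r[:2]])
Y=np.array([-.379,.925]);X=np.array([.925,.379]); L=P[...,:2]-[507.6,-106.5]
l=np.stack([L@X,L@Y],-1); z=P[...,2]; ok=d>0
lt=ok&(abs(z-69)<5)&(abs(l[...,0])<75)&(l[...,1]<-45)&(l[...,1]>-100)
if lt.any(): print("leg top y",np.percentile(l[lt][:,1],[0.5,99.5]),lt.sum())
bt=ok&(abs(z-21)<5)&(abs(l[...,0])<75)&(l[...,1]<-25)&(l[...,1]>-70)
if bt.any(): print("board end y",np.percentile(l[bt][:,1],[0.5]))
b=ok&(z>32)&(z<42)&(np.hypot(l[...,0],l[...,1])<22)
if b.any(): print("bar",b.sum(),z[b].max(),cv2.minAreaRect(P[b][:,:2].astype(np.float32)))
E
python3 look.py w2
```

```text
[ 548.89 -209.52  163.99] [-179.98   -0.05  112.22] [-22.03  20.15  89.63   0.02  70.27 -44.25] 26.59590837901224 [-0.02 -0.12 -0.01]
[([313.7, 93.3], 0.72, array([ 506.58, -105.37,   30.  ]))]
leg top y [-71.31 -53.01] 4367
board end y [-53.27]
bar 379 39.22926865684906 ((508.5888366699219, -105.09815216064453), (9.042830467224121, 28.267837524414062), 26.65575408935547)
```

View pics/w2.png

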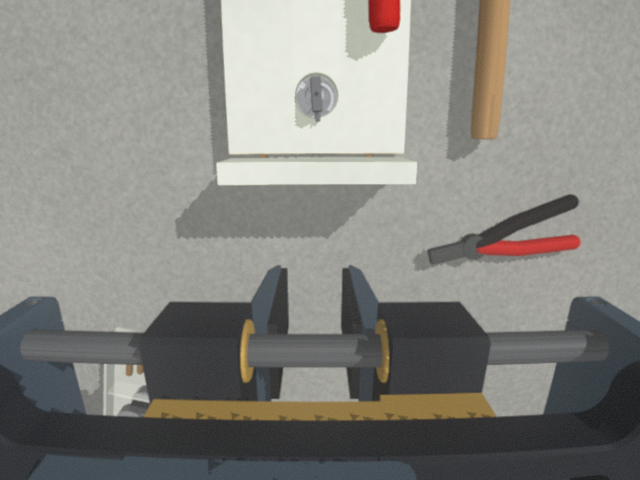

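Emit:
send_rows:
  targets:
    - [[0,0,0.046,-0.068,0.173,0,0.4],[0,0,0,-0.068,0.173,0,0.4],[0,0,0,-0.068,0.173,0,0.4],[0,0,0,0,0,-0.15,0.4],[0,0,0,0,0,-0.2,0.4],[0,0,0,0,0,-0.1,0.4],[0,0,0,0,0,0,0.4],[0,0,0,0,0,0,0.4]]

```text
time_s: 7.45
ee_pos: [508.1, -105.7, 73.9]
ee_rot: [-179.9, -0.1, 116.4]
force: [-0.7, 0.7, 0.8]
gripper_width: 27.5
gripper_force: 0.0
```

```bash
python3 look.py w3
```

```text
[ 508.1  -105.74   73.94] [-179.92   -0.07  116.36] [-13.03  18.92 105.96   0.01  55.22 -39.39] 27.45083812652002 [ 0.02 -0.13  0.06]
[([312.9, 248.6], 0.67, array([ 506.98, -104.34,   30.  ]))]
leg top y [-71.48 -65.14] 338
board end y [-54.07]
bar 516 39.092225244978806 ((508.1927795410156, -105.1098861694336), (8.314460754394531, 27.687814712524414), 26.449731826782227)
```

View pics/w3.png

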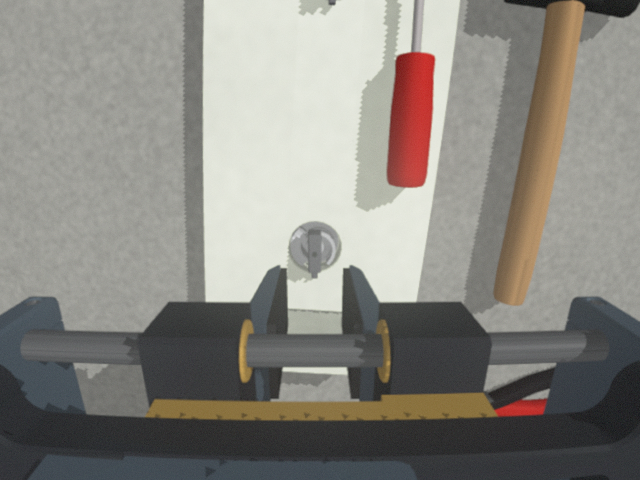

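Emit:
send_rows:
  targets:
    - [[0,0,0,0,0.002,-0.1,0.4],[0,0,0,0,0,-0.1,0.4],[0,0,0,0,0,-0.04,0.4],[0,0,0,0,0,0,0.4]]

```text
time_s: 7.95
ee_pos: [508.3, -105.5, 26.5]
ee_rot: [-180.0, -0.0, 116.4]
force: [-0.1, -0.7, -1.1]
gripper_width: 27.5
gripper_force: 0.0
```

Emit:
send_rows:
  targets:
    - [[0,0,0,0,0,0,1],[0,0,0,0,0,0,1],[0,0,0,0,0,0,1],[0,0,0,0,0,0,1],[0,0,0,0,0,0,1]]
  grip_force: 50

```text
time_s: 8.45
ee_pos: [508.6, -105.5, 26.9]
ee_rot: [180.0, 0.0, 116.4]
force: [-0.4, -0.4, -0.7]
gripper_width: 0.2
gripper_force: 0.0
```

```bash
cat > t.py <<'E'
from workcell import env
import numpy as np
np.set_printoptions(precision=3,suppress=True)
s=env.state(); print(s["time_s"],s["ee_pos"],s["ee_rot"],s["force"],s["torque"],"q6",s["qpos"][5],s["gripper_width"],s["gripper_force"],"eff6",s["effort"][5])
E
python3 t.py
```

```text
8.45 [ 508.582 -105.469   26.866] [179.973   0.02  116.361] [-0.411 -0.367 -0.685] [-0.013 -0.169  0.008] q6 -39.348118407626316 0.21842513077278763 0.0 eff6 2.1627329260809347e-06
```

Run:
```python
from h import *
s=env.state(); im,d=optics.grab_frame("wrist"); cv2.imwrite("pics/w4.png",cv2.resize(im[180:420,200:440],(600,600))[:,:,::-1])
```

```text
(no output)
```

View pics/w4.png

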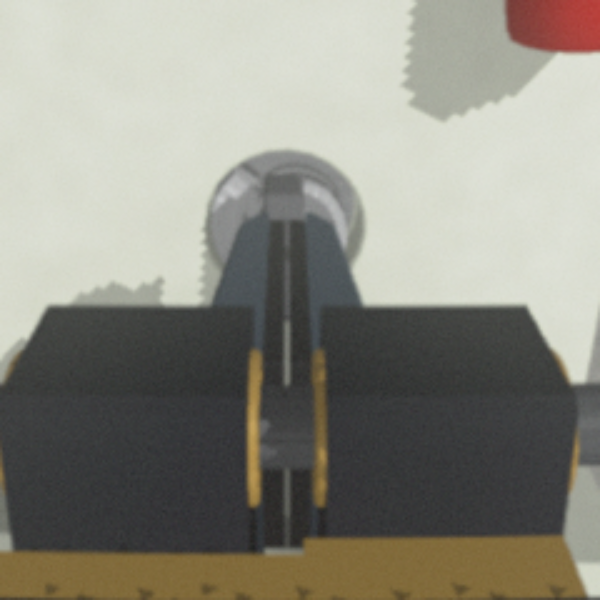

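```bash
python3 - <<'E'
from h import *
np.set_printoptions(precision=1,suppress=True)
s=env.state(); im,d=optics.grab_frame("wrist"); C=cam("wrist",s); P=cloud(C,d)
c=np.array([508.4,-105.5]);Y=np.array([-.379,.925]);X=np.array([.925,.379])
for cc in (278,287,297):
  for r in (160,185,205,215,225,235,250,280,300):
    u,v=200+cc/2.5,180+r/2.5; p=P[int(v),int(u)]; print(cc,r,(p[:2]-c)@X,(p[:2]-c)@Y,p[2])
E
python3 t.py
```

```text
278 160 -2.132072427849064 11.677736999783024 4.727309612616551
278 185 -2.056881288034123 13.52995951739691 29.878408772720235
278 205 -1.8486446639725045 11.29596821762961 36.942323237352156
278 215 -1.688229765046862 8.92294765922163 36.84109463033755
278 225 -1.9522465249407457 15.526918365401695 59.99082016391603
278 235 -1.9066253553901653 15.441839679422106 64.99202270851634
278 250 -1.8560966618076558 15.598940789395131 72.68026638834596
278 280 -1.7200743880149116 14.946995955356028 84.23104236767372
278 300 -1.680357079579584 15.365563552603936 92.82004454271907
287 160 -0.23499859899013995 11.72464657597 4.447018487443984
287 185 -0.3878137534734651 13.974123830393408 30.841373027866922
287 205 -0.1790681046057387 11.02139173661222 35.863574220596405
287 215 -0.041078830598655684 9.062806390032211 36.90459323615843
287 225 0.13359347641776273 6.57868243968779 36.56111207636465
287 235 0.2626038442795378 4.748563524415834 37.92096453666815
287 250 0.5456087068522977 0.7220137148452705 36.81465481641487
287 280 1.0459996908529303 -6.391083174378743 37.20143438448298
287 300 1.43389163191572 -11.909537783149668 36.00189984542956
297 160 2.281002470341813 11.983194725266582 4.7103137870380465
297 185 1.85956465770106 14.106390945334118 30.76513714340453
297 205 1.9956590186533574 11.446478471154581 36.61221369289186
297 215 2.153673299263896 9.246849374806246 36.983703691210735
297 225 1.4241651859257978 15.927624427588531 60.411183329768676
297 235 1.3697173320567548 15.942458888011553 65.66633900320272
297 250 1.3420746355651363 15.468134046757644 71.8323303374255
297 280 1.1440485831966705 16.150488920799965 86.41984598611063
297 300 1.0957763404876166 15.84624028769184 93.41020614371851
8.55 [ 508.454 -105.419   26.682] [179.987   0.006 116.362] [-1.051 -0.381  0.537] [ 0.045 -0.165  0.023] q6 -39.34992786114865 0.41067989730358806 0.0 eff6 1.5545710425612924e-05
```

Run:
```python
from h import *
np.set_printoptions(precision=1,suppress=True)
print(env.grasp_offset)
s=env.state(); im,d=optics.grab_frame("wrist"); C=cam("wrist",s)
K,k1,Rc,o=C; M=np.array(optics.camera_info("wrist")["mount"])
P=cloud((K,k1,M[:3,:3],M[:3,3]),d)  # tool coords
for u in (300,310,315,316,320,330,345,270,360,240,400,120,40):
  print(u,[(v,P[v,u].round(0).tolist()) for v in (262,266,270,280,290,300,306,315,330,360,400,420,450) if d[v,u]>0 and P[v,u][2]<5])
```

```text
18.8
300 [(270, [17.0, -6.0, -37.0]), (280, [17.0, -6.0, -49.0]), (290, [17.0, -5.0, -59.0]), (300, [17.0, -5.0, -69.0]), (306, [37.0, -3.0, -115.0]), (315, [38.0, -3.0, -121.0]), (330, [36.0, -3.0, -125.0]), (360, [32.0, -3.0, -130.0]), (400, [17.0, -3.0, -126.0]), (420, [25.0, -2.0, -141.0]), (450, [25.0, -2.0, -149.0])]
310 [(262, [11.0, -2.0, -10.0]), (266, [8.0, -2.0, -9.0]), (270, [15.0, -1.0, -32.0]), (280, [15.0, -1.0, -44.0]), (290, [16.0, -1.0, -57.0]), (300, [15.0, -1.0, -66.0]), (306, [16.0, -1.0, -72.0]), (315, [15.0, -1.0, -79.0]), (330, [13.0, -1.0, -86.0]), (360, [29.0, -0.0, -126.0]), (400, [-54.0, -2.0, -42.0]), (420, [25.0, -0.0, -141.0]), (450, [25.0, -0.0, -149.0])]
315 [(262, [11.0, 1.0, -10.0]), (266, [9.0, 1.0, -9.0]), (270, [7.0, 1.0, -10.0]), (280, [1.0, 1.0, -11.0]), (290, [-5.0, 1.0, -10.0]), (300, [-11.0, 1.0, -10.0]), (306, [-21.0, 1.0, 0.0]), (330, [-40.0, 1.0, 5.0]), (360, [29.0, 1.0, -127.0]), (400, [-53.0, 1.0, -43.0]), (420, [24.0, 1.0, -141.0]), (450, [25.0, 1.0, -149.0])]
316 [(262, [11.0, 2.0, -10.0]), (266, [9.0, 2.0, -11.0]), (270, [16.0, 1.0, 
[... 1734 characters left out ...]
0, -132.0]), (400, [23.0, -16.0, -133.0]), (420, [25.0, -15.0, -141.0]), (450, [24.0, -13.0, -148.0])]
400 [(262, [6.0, 51.0, 4.0]), (266, [3.0, 52.0, 5.0]), (306, [37.0, 23.0, -115.0]), (315, [37.0, 22.0, -120.0]), (330, [38.0, 20.0, -128.0]), (360, [33.0, 19.0, -132.0]), (420, [25.0, 18.0, -142.0]), (450, [25.0, 16.0, -150.0])]
120 [(360, [27.0, -47.0, -125.0]), (400, [24.0, -43.0, -135.0]), (420, [25.0, -39.0, -143.0]), (450, [25.0, -35.0, -150.0])]
40 [(300, [37.0, -75.0, -113.0]), (306, [37.0, -73.0, -116.0]), (315, [35.0, -73.0, -117.0]), (330, [33.0, -70.0, -121.0]), (360, [26.0, -69.0, -125.0]), (400, [13.0, -73.0, -124.0]), (420, [26.0, -55.0, -145.0]), (450, [25.0, -51.0, -151.0])]
```

Emit:
send_rows:
  targets:
    - [[0,0,0,0,0,0,0.4],[0,0,0,0,0,0,0.4],[0,0,0,0,0,0,0.4],[0,0,0,0,0,-0.04,0.4],[0,0,0,0,0,-0.03,0.4],[0,0,0,0,0,-0.03,0.4],[0,0,0,0,0,0,0.4],[0,0,0,0,0,0,0.4]]

```text
time_s: 9.4
ee_pos: [508.2, -105.4, 6.2]
ee_rot: [-180.0, -0.0, 116.4]
force: [0.7, -0.5, -0.1]
gripper_width: 26.9
gripper_force: 0.0
```

```bash
python3 t.py
python3 - <<'E'
from h import *
np.set_printoptions(precision=1,suppress=True)
s=env.state(); im,d=optics.grab_frame("wrist"); C=cam("wrist",s); W=cloud(C,d)
cv2.imwrite("pics/w5.png",cv2.resize(im[200:400,215:415],(600,600))[:,:,::-1])
E
```

```text
9.4 [ 508.235 -105.403    6.236] [-179.973   -0.024  116.362] [ 0.729 -0.473 -0.099] [-0.045 -0.039 -0.041] q6 -39.35084164253223 26.86534279687859 0.0 eff6 -0.00024474371457472444
```

View pics/w5.png

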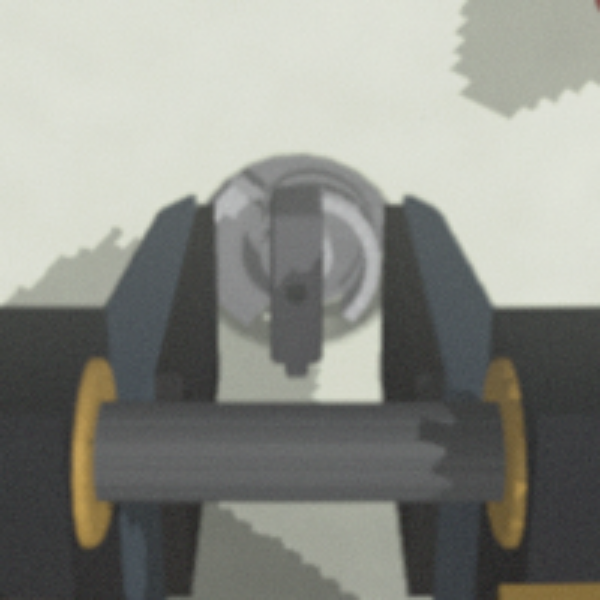

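Emit:
send_rows:
  targets:
    - [[0,0,0,0,0,-0.02,0.4],[0,0,0,0,0,-0.02,0.4],[0,0,0,0,0,-0.01,0.4],[0,0,0,0,0,0,0.4]]

```text
time_s: 9.85
ee_pos: [508.1, -105.3, -3.8]
ee_rot: [-180.0, -0.0, 116.4]
force: [0.1, -0.4, 0.0]
gripper_width: 27.2
gripper_force: 0.0
```

Emit:
send_rows:
  targets:
    - [[0,0,0,0,0,-0.006,0.4],[0,0,0,0,0,0,0.4]]

```text
time_s: 10.05
ee_pos: [508.4, -105.4, -4.7]
ee_rot: [180.0, -0.0, 116.4]
force: [-0.3, -0.4, -0.5]
gripper_width: 27.1
gripper_force: 0.0
```

```bash
python3 t.py
python3 - <<'E'
from h import *
np.set_printoptions(precision=1,suppress=True)
s=env.state(); im,d=optics.grab_frame("wrist"); C=cam("wrist",s); W=cloud(C,d)
for u in (278,281,284,347,350,353): print(u,[(v,W[v,u].round(0).tolist()) for v in (260,264,268,272,276)])
E
```

```text
10.05 [ 508.416 -105.435   -4.682] [179.996  -0.001 116.356] [-0.313 -0.435 -0.499] [ 0.015 -0.144 -0.022] q6 -39.348029895800046 27.149981246066204 0.0 eff6 0.00015454322237928864
278 [(260, [485.0, -97.0, 20.0]), (264, [485.0, -99.0, 21.0]), (268, [486.0, -97.0, 30.0]), (272, [486.0, -97.0, 35.0]), (276, [487.0, -99.0, 37.0])]
281 [(260, [486.0, -96.0, 21.0]), (264, [487.0, -99.0, 20.0]), (268, [487.0, -98.0, 27.0]), (272, [488.0, -98.0, 32.0]), (276, [488.0, -98.0, 36.0])]
284 [(260, [487.0, -96.0, 21.0]), (264, [488.0, -98.0, 21.0]), (268, [489.0, -98.0, 27.0]), (272, [489.0, -97.0, 32.0]), (276, [489.0, -97.0, 37.0])]
347 [(260, [516.0, -82.0, 21.0]), (264, [517.0, -83.0, 21.0]), (268, [517.0, -84.0, 25.0]), (272, [516.0, -84.0, 31.0]), (276, [516.0, -85.0, 36.0])]
350 [(260, [517.0, -81.0, 21.0]), (264, [518.0, -83.0, 22.0]), (268, [517.0, -82.0, 29.0]), (272, [517.0, -83.0, 32.0]), (276, [517.0, -84.0, 36.0])]
353 [(260, [519.0, -81.0, 20.0]), (264, [519.0, -82.0, 21.0]), (268, [518.0, -82.0, 30.0]), (272, [518.0, -82.0, 35.0]), (276, [517.0, -82.0, 40.0])]
```

Emit:
send_rows:
  targets:
    - [[0,0,0,0,0,0,1],[0,0,0,0,0,0,1],[0,0,0,0,0,0,1],[0,0,0,0,0,0,1],[0,0,0,0,0,0,1]]
  grip_force: 50

```text
time_s: 10.6
ee_pos: [508.0, -105.7, -4.6]
ee_rot: [-180.0, -0.0, 116.4]
force: [-2.9, -1.9, 1.1]
gripper_width: 8.6
gripper_force: 50.0
```

```bash
python3 t.py
```

```text
10.6 [ 507.965 -105.66    -4.565] [-179.953   -0.004  116.38 ] [-2.938 -1.887  1.145] [-0.327  0.259  0.059] q6 -39.35397731473682 8.590649546403766 50.00042974948883 eff6 0.05026750615797937
```

Emit:
send_rows:
  targets:
    - [[0,0,-0.022,0,0,0,1],[0,0,-0.044,0,0,0,1],[0,0,-0.044,0,0,0,1],[0,0,-0.044,0,0,0,1],[0,0,-0.044,0,0,0,1],[0,0,-0.044,0,0,0,1]]

```text
time_s: 11.2
ee_pos: [507.9, -105.8, -4.6]
ee_rot: [-179.9, 0.0, 94.5]
force: [-2.2, -1.9, 2.1]
gripper_width: 8.5
gripper_force: 50.0
```

```bash
python3 t.py
```

```text
11.2 [ 507.852 -105.766   -4.569] [-179.94     0.034   94.493] [-2.209 -1.916  2.061] [-0.42   0.327  0.281] q6 -17.44018150672612 8.5339561943168 49.9987667798996 eff6 -0.3113390039652586
```

Emit:
send_rows:
  targets:
    - [[0,0,-0.044,0,0,0,1],[0,0,-0.044,0,0,0,1],[0,0,-0.044,0,0,0,1],[0,0,-0.044,0,0,0,1],[0,0,-0.044,0,0,0,1],[0,0,-0.044,0,0,0,1],[0,0,-0.044,0,0,0,1],[0,0,-0.044,0,0,0,1]]

```text
time_s: 12.0
ee_pos: [507.7, -105.8, -4.6]
ee_rot: [-180.0, 0.1, 62.8]
force: [-2.6, -2.5, 2.9]
gripper_width: 8.6
gripper_force: 50.0
```

```bash
python3 t.py
```

```text
12.0 [ 507.658 -105.755   -4.553] [-179.95     0.071   62.812] [-2.582 -2.48   2.919] [-0.382  0.407  0.241] q6 14.247894275396353 8.571624261580192 49.99887228012085 eff6 -0.3136765770614147
```

Emit:
send_rows:
  targets:
    - [[0,0,-0.044,0,0,0,1],[0,0,-0.044,0,0,0,1],[0,0,-0.044,0,0,0,1],[0,0,-0.044,0,0,0,1],[0,0,-0.044,0,0,0,1],[0,0,-0.044,0,0,0,1]]

```text
time_s: 12.6
ee_pos: [507.6, -105.8, -4.5]
ee_rot: [-180.0, 0.1, 39.1]
force: [-2.9, -1.8, 3.0]
gripper_width: 8.4
gripper_force: 50.0
```

```bash
python3 t.py
```

```text
12.6 [ 507.629 -105.757   -4.538] [-179.98     0.091   39.058] [-2.903 -1.806  2.964] [-0.456  0.49   0.28 ] q6 38.00510909848416 8.372721344349587 49.99934256076813 eff6 -0.2856884803622961
```

Emit:
send_rows:
  targets:
    - [[0,0,-0.044,0,0,0,1],[0,0,-0.044,0,0,0,1],[0,0,-0.044,0,0,0,1],[0,0,-0.044,0,0,0,1],[0,0,-0.033,0,0,0,1],[0,0,-0.033,0,0,0,1],[0,0,-0.033,0,0,0,1]]

```text
time_s: 13.3
ee_pos: [507.5, -105.6, -4.6]
ee_rot: [180.0, 0.1, 14.3]
force: [-2.9, -0.5, 2.8]
gripper_width: 8.8
gripper_force: 50.0
```

```bash
python3 t.py
```

```text
13.3 [ 507.51  -105.625   -4.551] [179.993   0.102  14.346] [-2.932 -0.461  2.804] [-0.352  0.516  0.238] q6 62.717706487436345 8.81598758046713 49.999417662620544 eff6 -0.16847157385200262
```

Emit:
send_rows:
  targets:
    - [[0,0,-0.022,0,0,0,1],[0,0,-0.022,0,0,0,1],[0,0,-0.022,0,0,0,1],[0,0,-0.022,0,0,0,1]]

```text
time_s: 13.7
ee_pos: [507.5, -105.6, -4.6]
ee_rot: [180.0, 0.1, 6.5]
force: [-3.3, -2.0, 3.7]
gripper_width: 8.8
gripper_force: 50.0
```

```bash
python3 t.py
```

```text
13.7 [ 507.511 -105.612   -4.569] [179.982   0.102   6.462] [-3.311 -2.034  3.716] [-0.277  0.572  0.264] q6 70.59930533434763 8.76813434051903 49.99998986721039 eff6 0.003956047003157437
```

Emit:
send_rows:
  targets:
    - [[0,0,-0.022,0,0,0,1],[0,0,-0.022,0,0,0,1],[0,0,-0.022,0,0,0,1],[0,0,-0.022,0,0,0,1]]

```text
time_s: 14.1
ee_pos: [507.5, -105.6, -4.5]
ee_rot: [180.0, 0.1, -1.5]
force: [-3.2, -1.5, 3.0]
gripper_width: 8.1
gripper_force: 50.0
```

```bash
python3 t.py
```

```text
14.1 [ 507.501 -105.551   -4.538] [179.972   0.098  -1.458] [-3.172 -1.479  3.002] [-0.213  0.562  0.235] q6 78.51854141645259 8.07293265615222 50.000234842300415 eff6 -0.011874193442054093
```

Emit:
send_rows:
  targets:
    - [[0,0,-0.022,0,0,0,1],[0,0,-0.022,0,0,0,1],[0,0,-0.022,0,0,0,1]]

```text
time_s: 14.4
ee_pos: [507.5, -105.5, -4.6]
ee_rot: [180.0, 0.1, -7.4]
force: [-3.1, -1.8, 3.0]
gripper_width: 8.2
gripper_force: 50.0
```

```bash
python3 t.py
```

```text
14.4 [ 507.519 -105.501   -4.551] [179.967   0.096  -7.4  ] [-3.074 -1.817  2.981] [-0.238  0.562  0.268] q6 84.45937089192502 8.18157270527375 49.99948561191559 eff6 -0.00947831547819078
```

Emit:
send_rows:
  targets:
    - [[0,0,-0.022,0,0,0,1],[0,0,-0.022,0,0,0,1],[0,0,-0.022,0,0,0,1]]

```text
time_s: 14.7
ee_pos: [507.5, -105.5, -4.6]
ee_rot: [180.0, 0.1, -13.3]
force: [-3.5, -1.4, 3.4]
gripper_width: 8.5
gripper_force: 50.0
```

```bash
python3 t.py
```

```text
14.7 [ 507.527 -105.515   -4.55 ] [179.958   0.091 -13.343] [-3.474 -1.443  3.363] [-0.211  0.582  0.259] q6 90.3985277956895 8.526538526570564 50.00018298625946 eff6 -0.013734001549892128
```

Emit:
send_rows:
  targets:
    - [[0,0,-0.022,0,0,0,1],[0,0,-0.022,0,0,0,1],[0,0,-0.022,0,0,0,1]]

```text
time_s: 15.0
ee_pos: [507.5, -105.5, -4.5]
ee_rot: [180.0, 0.1, -19.3]
force: [-3.2, -1.4, 3.1]
gripper_width: 8.3
gripper_force: 50.0
```

```bash
python3 t.py
```

```text
15.0 [ 507.525 -105.463   -4.54 ] [179.952   0.09  -19.282] [-3.159 -1.415  3.148] [-0.2    0.568  0.249] q6 96.33811552283022 8.329990341381711 50.00059425830841 eff6 -0.011085845762863755
```

Emit:
send_rows:
  targets:
    - [[0,0,-0.022,0,0,0,1],[0,0,-0.022,0,0,0,1],[0,0,-0.022,0,0,0,1]]

```text
time_s: 15.3
ee_pos: [507.5, -105.4, -4.6]
ee_rot: [179.9, 0.1, -25.2]
force: [-2.2, -0.2, 2.9]
gripper_width: 8.7
gripper_force: 50.0
```

```bash
python3 t.py
```

```text
15.3 [ 507.543 -105.435   -4.56 ] [179.947   0.085 -25.227] [-2.241 -0.204  2.883] [-0.127  0.559  0.236] q6 102.27836362399115 8.748956067379883 50.00014901161194 eff6 -0.013006348453927785
```

Emit:
send_rows:
  targets:
    - [[0,0,-0.022,0,0,0,1],[0,0,-0.022,0,0,0,1],[0,0,-0.022,0,0,0,1]]

```text
time_s: 15.6
ee_pos: [507.5, -105.4, -4.6]
ee_rot: [179.9, 0.1, -31.2]
force: [-1.9, -1.1, 4.4]
gripper_width: 8.6
gripper_force: 50.0
```

```bash
python3 t.py
```

```text
15.6 [ 507.503 -105.377   -4.571] [179.94    0.084 -31.168] [-1.909 -1.126  4.371] [-0.143  0.521  0.275] q6 108.21890050684301 8.570204119010025 50.00040650367737 eff6 -0.011595938703976572
```

Emit:
send_rows:
  targets:
    - [[0,0,-0.022,0,0,0,1],[0,0,-0.022,0,0,0,1],[0,0,-0.022,0,0,0,1]]

```text
time_s: 15.9
ee_pos: [507.5, -105.4, -4.6]
ee_rot: [179.9, 0.1, -37.1]
force: [-1.8, -0.6, 2.3]
gripper_width: 8.8
gripper_force: 50.0
```

```bash
python3 t.py
```

```text
15.9 [ 507.53  -105.352   -4.558] [179.935   0.077 -37.106] [-1.832 -0.551  2.258] [-0.067  0.568  0.257] q6 114.15630386445746 8.839648221454077 50.00002920627594 eff6 -0.012245919497217983
```

Emit:
send_rows:
  targets:
    - [[0,0,-0.022,0,0,0,1],[0,0,-0.022,0,0,0,1],[0,0,-0.022,0,0,0,1]]

```text
time_s: 16.2
ee_pos: [507.6, -105.4, -4.6]
ee_rot: [179.9, 0.1, -43.0]
force: [-2.1, -1.9, 3.1]
gripper_width: 8.6
gripper_force: 50.0
```

```bash
python3 t.py
```

```text
16.2 [ 507.598 -105.357   -4.573] [179.929   0.065 -43.04 ] [-2.096 -1.901  3.126] [-0.109  0.516  0.292] q6 120.09247680541391 8.621130539023477 50.00000238418579 eff6 0.011016235803253949
```

Emit:
send_rows:
  targets:
    - [[0,0,-0.022,0,0,0,1],[0,0,-0.022,0,0,0,1],[0,0,-0.022,0,0,0,1]]

```text
time_s: 16.5
ee_pos: [507.7, -105.4, -4.6]
ee_rot: [179.9, 0.0, -49.0]
force: [-1.8, -0.9, 2.8]
gripper_width: 8.5
gripper_force: 50.0
```

```bash
python3 t.py
```

```text
16.5 [ 507.74  -105.447   -4.559] [179.927   0.042 -48.973] [-1.781 -0.916  2.811] [-0.023  0.556  0.295] q6 126.02868636678771 8.50594649903581 50.00014901161194 eff6 0.029199019772931933
```

Emit:
send_rows:
  targets:
    - [[0,0,-0.022,0,0,0,1],[0,0,-0.022,0,0,0,1],[0,0,-0.022,0,0,0,1]]

```text
time_s: 16.8
ee_pos: [507.9, -105.5, -4.6]
ee_rot: [179.9, 0.0, -54.9]
force: [-2.1, -2.3, 2.4]
gripper_width: 8.6
gripper_force: 50.0
```

```bash
python3 t.py
```

```text
16.8 [ 507.888 -105.536   -4.55 ] [179.931   0.02  -54.905] [-2.112 -2.294  2.411] [-0.045  0.528  0.349] q6 131.9616570534921 8.576642635480392 50.00108242034912 eff6 0.09107658639550209
```

Emit:
send_rows:
  targets:
    - [[0,0,-0.022,0,0,0,1],[0,0,-0.022,0,0,0,1]]

```text
time_s: 17.0
ee_pos: [507.9, -105.6, -4.5]
ee_rot: [179.9, 0.0, -58.9]
force: [-1.5, -1.6, 2.7]
gripper_width: 8.5
gripper_force: 50.0
```

```bash
python3 t.py
```

```text
17.0 [ 507.935 -105.581   -4.547] [179.932   0.007 -58.855] [-1.534 -1.583  2.712] [-0.112  0.487  0.413] q6 135.91588759210052 8.45699924730324 50.003732442855835 eff6 0.11762658599764109
```

Emit:
send_rows:
  targets:
    - [[0,0,-0.022,0,0,0,1],[0,0,-0.015,0,0,0,1]]

```text
time_s: 17.2
ee_pos: [508.0, -105.7, -4.5]
ee_rot: [179.9, -0.0, -62.2]
force: [-1.7, -3.0, 2.2]
gripper_width: 8.6
gripper_force: 50.0
```

```bash
python3 t.py
```

```text
17.2 [ 508.046 -105.677   -4.543] [179.942  -0.009 -62.189] [-1.734 -3.049  2.215] [-0.083  0.546  0.435] q6 139.24601291629074 8.603569010360648 50.01504957675934 eff6 0.32896505668759346
```

Emit:
send_rows:
  targets:
    - [[0,0,0,0,0,0,0.4],[0,0,0,0,0,0,0.4],[0,0,0,0,0,0,0.4],[0,0,0,0,0,0,0.4],[0,0,0,0,0,0.05,0.4],[0,0,0,0,0,0.15,0.4],[0,0,0,0,0,0.2,0.4],[0,0,0,0,0,0.2,0.4],[0,0,0,0,0,0.2,0.4],[0,0,0,0,0,0.1,0.4],[0,0,0,0,0,0,0.4]]

```text
time_s: 18.3
ee_pos: [510.7, -105.9, 179.5]
ee_rot: [-179.6, -0.3, -62.2]
force: [0.5, -0.5, -0.5]
gripper_width: 27.4
gripper_force: 0.0
```

```bash
python3 look.py w6; python3 t.py
```

```text
[ 510.67 -105.88  179.52] [-179.63   -0.32  -62.2 ] [-12.98  13.33  97.16   0.    69.02 139.22] 27.399640872007023 [0.1  0.01 0.01]
[([317.9, 217.5], 0.84, array([ 509.52, -107.28,   30.  ])), ([161.2, 55.1], 0.6, array([ 703.16, -173.83,   30.  ]))]
leg top y [-67.52 -49.39] 3970
board end y [-67.59]
bar 262 38.63784957892511 ((508.4909362792969, -105.52823638916016), (7.725727081298828, 27.780054092407227), 27.879854202270508)
18.4 [ 508.038 -105.307  175.367] [-179.998   -0.     -62.199] [-0.736 -0.493 -0.592] [ 0.109  0.074 -0.049] q6 139.21669968952406 27.075684502838364 0.0 eff6 -0.0008731659909244627
```

View pics/w6.png

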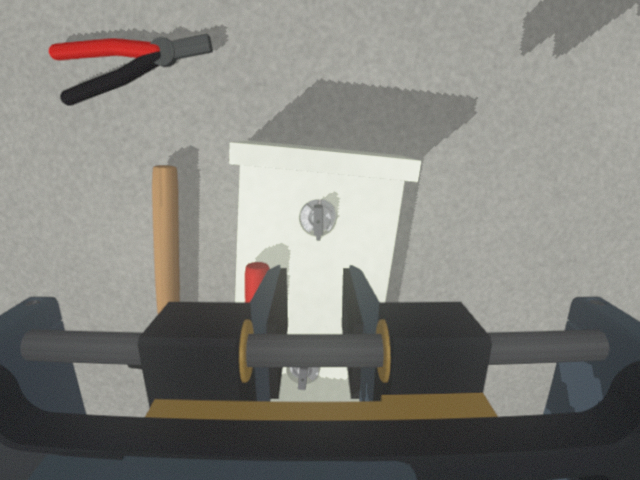

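The picture shows the leg (row ~155) flush against the board, and the cam bar at (318,218) with its pointer now facing away from the leg. The screwdriver, mallet handle and pliers look as they did before.

```bash
python3 -c "
from workcell import env
print(env.job_done())"
```

```text
the job is handed in; nothing more can be done
None
```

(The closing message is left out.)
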